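# Kit the parts of a spot lamp into the bench tray

## Task

Pack the tray for the next spot lamp: the large lampholder, the large reflector bulb, the brass swivel joint and the connection box, each set upright into the recess made for it (lampholder in the medium round one, bulb face down in the large round one, joint in the square one, connection box lid up in the oblong one), resting flat on the recess floor. Leave the small lampholder and the small bulb standing where they are, and set the porcelain and the bulb down gently rather than dropping them.

Things in the scene. Friction and masses are not known exactly. Their poses are not given: they have to be found in the camera images.
- holder_mid (a point): Large lampholder: white porcelain cup, round, 46 mm across, 62 mm tall, upright, its open mouth (brass thread inside) upwards; the lowest 18 mm is narrower. This point: on its axis, half-way up; z up. 130 g. Belongs in the tray. All loose parts stand on the bench (z = 0), centres 100 mm or more apart; a loose tape roll and a glass lump, under 35 mm tall and 80 mm across, stand among them.
- bulb_mid (a point): Large reflector bulb, 88 mm tall: stands on its flat round face (63 mm across, 10 mm thick), narrows to a straight ribbed neck 34 mm across (25 to 60 mm up), then a steel screw cap 26 mm across on top. This point: on its axis, half-way up; z up. Grip it by the neck. 85 g. Belongs in the tray, face down as it stands.
- joint_mid (a point): Brass swivel joint, 64 mm tall: round foot 34 mm across, 6 mm thick; stem; fork with a pivot screw (30 mm long, along y) 29 mm up; round collar 23 mm across from 40 to 64 mm up. Stands on its foot. This point: on its axis, half-way up; z up. Grip it by the collar. 140 g. Belongs in the tray.
- conbox_mid (a point): Connection box: white casing 72 (x) x 40 (y) x 42 (z) mm, four lid screws on top, a grey cable entry (18 mm across, 8 mm long) on each short end: 88 mm long overall. Lies flat, lid up. This point: its centre, 21 mm up; x along its length, z up. Grip it across the 40 mm, in its upper 28 mm so that the fingers stay above the insert. 90 g. Belongs in the tray.
- holder_small_mid (a point): Small lampholder: the same shape in white porcelain, but only 34 mm across and 50 mm tall. This point: on its axis, half-way up; z up. Does not belong in the tray; stays where it stands.
- bulb_small_mid (a point): Small reflector bulb: the same shape, but its face is only 50 mm across, its neck 25 mm, its screw cap 14 mm, and it is 70 mm tall. This point: on its axis, half-way up; z up. Does not belong in the tray; stays where it stands.
- nest_holder: Square grey insert, 116 x 116 x 18 mm, fixed, one of four lying two by two in a shallow aluminium tray (246 mm square, rim 26 mm above the bench), in changing order. Recess: medium round, 64 mm across, centred, 10 mm deep. Origin: centre of the insert's underside, 4 mm above the bench, z up; recess floor 8 mm and top face 18 mm above the origin. Place of the large lampholder.
- nest_bulb: Square grey insert, 116 x 116 x 18 mm, fixed, one of four lying two by two in a shallow aluminium tray (246 mm square, rim 26 mm above the bench), in changing order. Recess: large round, 82 mm across, centred, 10 mm deep. Origin: centre of the insert's underside, 4 mm above the bench, z up; recess floor 8 mm and top face 18 mm above the origin. Place of the large bulb.
- nest_joint: Square grey insert, 116 x 116 x 18 mm, fixed, one of four lying two by two in a shallow aluminium tray (246 mm square, rim 26 mm above the bench), in changing order. Recess: square, 53 x 53 mm, centred, 10 mm deep. Origin: centre of the insert's underside, 4 mm above the bench, z up; recess floor 8 mm and top face 18 mm above the origin. Place of the swivel joint.
- nest_box: Square grey insert, 116 x 116 x 18 mm, fixed, one of four lying two by two in a shallow aluminium tray (246 mm square, rim 26 mm above the bench), in changing order. Recess: oblong, 106 mm along x, 59 mm along y, centred, 10 mm deep. Origin: centre of the insert's underside, 4 mm above the bench, z up; recess floor 8 mm and top face 18 mm above the origin. Place of the connection box.
Things that resemble listed ones, but are neither listed nor needed, are in the scene too. Leave any red look-alike of the part that bears joint_mid alone.

How it is judged:
At the end, for the whole second after the job is handed in: Each of the four parts stands in its own recess, flat on its floor (centre within 15 mm of the insert's centre, within 4 mm of its seated height, tilted less than 0.12 rad), at rest and released; the small lampholder and small bulb stand upright within 20 mm of where they were (horizontal distance between holder_mid and nest_holder below 0.015 m and z of holder_mid in the frame of nest_holder below 0.043 m and angle between each of holder_mid, bulb_mid, joint_mid, conbox_mid, holder_small_mid, bulb_small_mid's own z axis and vertical below 0.12 rad and linear speed of each of holder, bulb, joint, conbox below 0.02 m/s and contact force between each of holder, bulb, joint, conbox and the fingers below 0.05 N and horizontal distance between bulb_mid and nest_bulb below 0.015 m and z of bulb_mid in the frame of nest_bulb below 0.056 m and horizontal distance between joint_mid and nest_joint below 0.015 m and z of joint_mid in the frame of nest_joint below 0.044 m and horizontal distance between conbox_mid and nest_box below 0.015 m and z of conbox_mid in the frame of nest_box below 0.033 m and distance of each of holder_small_mid, bulb_small_mid from where it was at the start of the episode below 0.02 m); the robot touches nothing.
It fails at once if the small lampholder is shifted more than 20 mm from its place or knocked over (distance of holder_small_mid from where it was at the start of the episode above 0.02 m or angle between holder_small_mid's own z axis and vertical above 0.5 rad).
It fails at once if the small bulb is shifted more than 20 mm from its place or knocked over (distance of bulb_small_mid from where it was at the start of the episode above 0.02 m or angle between bulb_small_mid's own z axis and vertical above 0.5 rad).
It fails at once if the large lampholder is dropped or thrown (moves freely faster than 0.7 m/s, a fall of about 25 mm) (linear speed of holder above 0.7 m/s and contact force between holder and the fingers below 0.01 N).
It fails at once if the large bulb is dropped or thrown (moves freely faster than 0.7 m/s, a fall of about 25 mm) (linear speed of bulb above 0.7 m/s and contact force between bulb and the fingers below 0.01 N).
It also fails if it takes over 112 s, if anything falls off the work surface, if the arm or the gripper's body presses on something with over 40 N, if the wrist force passes 120 N, or if a joint passes its speed limit or range.

## Robot

A 6-joint arm with a two-finger parallel gripper is mounted at the origin on the work surface. World frame = base frame: x ahead of the robot, y to its left, z up, the work surface at z = 0. Lengths are in m, angles in rad, forces in N, time in s.
With the tool pointing down it reaches from about 0.35 to 0.725 m from the base axis. Payload 6 kg.
Tool frame: the origin (TCP) lies midway between the tips of the shut fingers; the grasp point (between the pads) lies 19 mm behind it; z points along the fingers, y is the direction in which the jaws open and shut (so a half turn about z gives the same grasp; the last joint's range is limited). The gripper opens to 85 mm and grips with 20 to 120 N. Pads are 22 mm wide; open, the fingers measure 114 mm over their backs; the gripper's body (76 mm by 85 mm) begins 54 mm behind the grasp point. The pads swing forward as they close: fully open they stand 13 mm farther back than shut.
Start: joints at [1.547, 0.04, 0.085, 0, -1.615, -0.334], TCP at [0.21, 0.562, 0.231] pointing down, gripper open.
Joint ranges: [-2.56, 2.56], [-1.29, 2.01], [-1.08, 1.49], [-3.29, 1.98], [-2.81, -0.18], [-2.99, 2.99]. Speed limits (rad/s): [2.57, 2.57, 3.01, 3.14, 3.14, 3.14].

## Interface

Orientations are given as a rotation vector (axis times angle).
In Python, from plant import get_obs, cams, workorder, models gives the robot as it stands.
- The arm moves only by the tool arm_command, never from a script. Its arguments are lists of equal length, an entry for each row: "jaw": the opening, from -1 (shut) to 1 (fully open); "slide": the shift along the world's x, y, z in units of 25 mm (1.0 is 25 mm), a list of three; "turn": the turn, a rotation vector about the world's x, y, z in rad, a list of three. A call has 1 to 20 rows; each row is the pose to reach, as a shift and turn from the pose commanded when the call began; what a row does not reach only later rows make up. A row lasts 1/12 s, in which the tool goes at most 41.7 mm and 7.16 degrees, less where a joint would pass 70% of its speed; a pose out of reach is approached as far as the arm can. A call with a gripper value outside its range is refused whole. The fingers move at their own pace and stop on an object; the grip force is fixed at half the most. Time passes only in rows, so rows that repeat a pose let the fingers close. It gives the time, the measured TCP pose, the force and the opening at its end, in the units of the state.
- get_obs(): the state, without advancing time (a new reading comes with each control period).
- cams.snapshot(name): name is "scene" or "top" or "wrist"; returns (picture, depth): 420x560x3 uint8, red, green, blue; 420x560 float32, m along the optical axis (not along the pixel's ray), 0 where there is no reading.
- cams.calibration(name): a dict with "fx", "fy", "cx", "cy" (pixels), "T" (4x4, takes a point from camera to world coordinates); the wrist camera has in their place "mount" (4x4, takes a point from camera to tool coordinates, whose origin is the TCP and whose axes are the flange's). Camera axes: x right, y up, looking along -z (the intrinsics and any distortion apply to the point x, -y, -z); pixel columns grow to the right and rows downward; lengths in m; the calibration is good to about 2 mm. A picture is of the moment at which its call begins: read the wrist's pose just before it. calibration takes no time and is no camera call.
- workorder.close_job(): hands the job in, once; it reports no verdict.
Trained networks look in the newest picture that a camera, given by its name, has taken for a name from the list of things; names that differ only in an ending like _2 or _b are one class to them, and where a whole thing is asked for, a point or a joint stands for the part that bears it (a point fixed in the world has none). Each returns a list of dicts, best first, with "p" (0 to 1); they miss things now and then, are a little off and sometimes report something else, mostly with a low value. They report only what shows in the picture. A call takes as long as a camera call. They do not tell look-alikes from the thing itself.
- models.spot_in(camera, name): "extent" ([left, top, width, height] in pixels, round what is visible of it).
- models.cut_out(camera, name): "pixels" (420x560 bool, what is visible of it) and "extent" ([left, top, width, height] in pixels, round what is visible of it).
- models.place_of(camera, name): "at" ([column, row] in pixels: a listed point, or the origin of a listed thing).
The state is a dict: "time": time; "q": joint angles; "qvel": joint speeds; "tau": joint torques, N m; "tcp_pos": TCP position; "tool_rot": TCP orientation; "contact_force": force on the tool from outside, world axes, zero at the start; "wrist_torque": the same for the moment, N m; "opening": opening from 0.0 (shut) to 1.0 (fully open).
Only numpy, scipy, OpenCV 4.12 (cv2) and the standard library are available. Lean on these libraries where they do the work, as an engineer would, in place of code of your own. Each camera call takes 0.05 s, during which the arm holds its last target.

## Working session

There is one attempt and no reset: what is moved stays moved. The work goes in short steps, Python scripts to look and compute and a tool call to move; the robot and the scene stay as the last step left them, time stands still between calls to the robot, and variables do not carry over. Pictures are saved under pics/ and viewed, and the job is handed in when it is done.

Besides the shell and the picture viewer there is one more tool, called after "Call:" as name(argument=value, ...) on one line, values as JSON. arm_command: Moves the arm, as the interface text tells. Its arguments: {"type":"object","properties":{"jaw":{"type":"array","items":{"type":"number"}},"slide":{"type":"array","items":{"type":"array","items":{"type":"number"}}},"turn":{"type":"array","items":{"type":"array","items":{"type":"number"}}}},"required":["jaw","slide","turn"]}

```bash
mkdir -p pics; ls; cat > h.py <<'E'
import numpy as np, cv2
from plant import get_obs, cams, workorder, models
def snap(n,f=None):
    im,d=cams.snapshot(n)
    if f: cv2.imwrite('pics/'+f,im[:,:,::-1])
    return im,d
E
python3 - <<'E'
from h import *
o=get_obs();print({k:np.round(v,3) for k,v in o.items()})
for n in ['scene','top']:
    im,d=snap(n,n+'1.png'); np.save(n+'_d.npy',d); c=cams.calibration(n); print(n,{k:np.round(v,3) if not isinstance(v,str) else v for k,v in c.items()})
    for m in ['holder_mid','bulb_mid','joint_mid','conbox_mid','holder_small_mid','bulb_small_mid','nest_holder','nest_bulb','nest_joint','nest_box']:
        try: print(m,[(np.round(r['at'],1).tolist(),round(float(r['p']),2)) for r in models.place_of(n,m)[:4]])
        except Exception as e: print(m,e)
E
```

```text
pics
{'time': np.float64(0.0), 'q': array([ 1.547,  0.041,  0.084, -0.   , -1.616, -0.334]), 'qvel': array([-0.001, -0.001, -0.   , -0.   ,  0.   , -0.001]), 'tau': array([ 1.0000e-03, -3.6819e+01,  3.4741e+01,  6.9320e+00, -5.0000e-03,
       -0.0000e+00]), 'tcp_pos': array([0.21 , 0.562, 0.23 ]), 'tool_rot': array([ 3.09 , -0.559, -0.   ]), 'contact_force': array([-0.578,  0.242,  0.198]), 'wrist_torque': array([ 0.006,  0.006, -0.025]), 'opening': np.float64(0.998)}
scene {'fx': np.float64(467.146), 'fy': np.float64(467.146), 'cx': np.float64(286.157), 'cy': np.float64(208.017), 'T': array([[ 0.048, -0.796,  0.603,  1.161],
       [ 0.999,  0.045, -0.02 , -0.029],
       [-0.011,  0.603,  0.797,  0.896],
       [ 0.   ,  0.   ,  0.   ,  1.   ]])}
holder_mid [([199.5, 220.1], 0.9)]
bulb_mid [([201.3, 181.3], 0.86)]
joint_mid [([300.5, 273.5], 0.85), ([294.3, 243.2], 0.69), ([256.2, 280.9], 0.51), ([348.0, 236.8], 0.42)]
conbox_mid [([154.5, 187.9], 0.95)]
holder_small_mid [([139.1, 233.5], 0.76)]
bulb_small_mid [([251.9, 178.3], 0.7)]
nest_holder [([347.0, 235.6], 0.79)]
nest_bulb 
[... 185 characters left out ...]
p.float64(274.861), 'cy': np.float64(209.669), 'T': array([[-0.084,  0.974, -0.21 ,  0.285],
       [-0.996, -0.082,  0.018,  0.   ],
       [ 0.   ,  0.21 ,  0.978,  1.264],
       [ 0.   ,  0.   ,  0.   ,  1.   ]])}
holder_mid [([349.5, 211.9], 0.84)]
bulb_mid [([360.3, 254.3], 0.83)]
joint_mid [([289.2, 149.9], 0.72), ([257.5, 158.7], 0.7), ([257.4, 185.2], 0.66), ([360.7, 259.4], 0.61)]
conbox_mid [([406.0, 250.9], 0.92), ([169.1, 253.2], 0.54)]
holder_small_mid [([404.1, 197.5], 0.78)]
bulb_small_mid [([301.6, 258.8], 0.66)]
nest_holder [([288.2, 147.8], 0.41)]
nest_bulb [([218.3, 253.3], 0.9), ([290.1, 147.6], 0.62)]
nest_joint [([170.9, 256.0], 0.66)]
nest_box [([169.4, 206.3], 0.79)]
```

View pics/scene1.png

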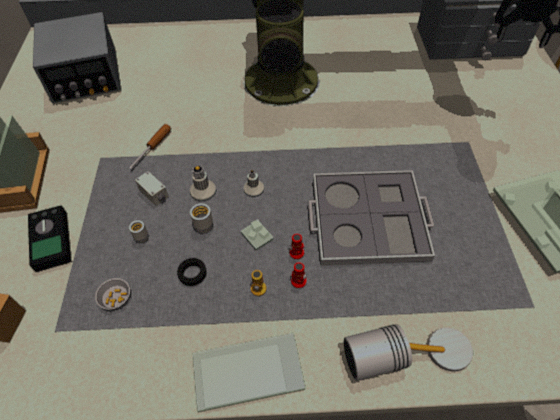

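View pics/top1.png

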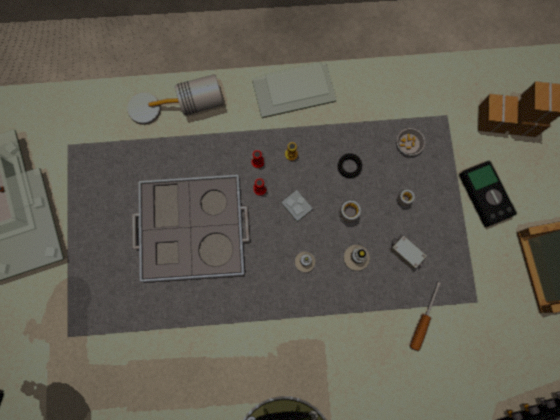

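```bash
cat >> h.py <<'E'
def cloud(n,d):
    c=cams.calibration(n); v,u=np.mgrid[0:d.shape[0],0:d.shape[1]]
    P=np.stack([(u-c['cx'])/c['fx']*d,-(v-c['cy'])/c['fy']*d,-d],-1)
    return P@c['T'][:3,:3].T+c['T'][:3,3]
def proj(n,p):
    c=cams.calibration(n); q=c['T'][:3,:3].T@(np.asarray(p)-c['T'][:3,3]); return c['cx']+c['fx']*q[0]/-q[2], c['cy']-c['fy']*q[1]/-q[2]
def at_z(n,uv,z):
    c=cams.calibration(n); r=c['T'][:3,:3]@np.array([(uv[0]-c['cx'])/c['fx'],-(uv[1]-c['cy'])/c['fy'],-1.]); t=c['T'][:3,3]; return t+r*(z-t[2])/r[2]
E
python3 - <<'E'
from h import *
print(cams.calibration('top').keys())
seeds={'holder':((350,211),(200,220)),'bulb':((357,256),(201,182)),'joint':((290,152),(257,281)),'box':((408,251),(153,187)),'hs':((406,198),(139,233)),'bs':((304,262),(252,180)),'red1':((258,159),(299,274)),'red2':((260,187),(296,246)),'glass':((297,206),(256,234)),'tape':((350,166),(192,271)),'dish':((410,142),(113,294))}
for n,k in (('top',0),('scene',1)):
    d=np.load(n+'_d.npy');W=cloud(n,d)
    z=W[200:300,470:475] if 0 else None
    m=((W[...,2]>0.007)&(d>0)).astype(np.uint8)
    nl,L=cv2.connectedComponents(m,connectivity=4)
    print(n,'bench z', np.median(W[300:320,150:300,2]) if k==0 else np.median(W[160:170,280:300,2]))
    for s,pp in seeds.items():
        u,v=pp[k]; sub=L[v-6:v+7,u-6:u+7]; lab=np.bincount(sub[sub>0]).argmax() if (sub>0).any() else 0
        if not lab: print(s,'none');continue
        P=W[L==lab]
        lo,hi=P.min(0),P.max(0); top=P[P[:,2]>hi[2]-.008]
        print(s,len(P),'min',lo.round(3),'max',hi.round(3),'mid',((lo+hi)/2).round(3)[:2],'topmean',top.mean(0).round(3), at_z(n,pp[k],.03).round(3)[:2])
E
```

```text
dict_keys(['fx', 'fy', 'cx', 'cy', 'T'])
top bench z 0.0011012407585130335
holder 367 min [ 0.506 -0.228  0.007] max [ 0.557 -0.177  0.068] mid [ 0.531 -0.203] topmean [ 0.526 -0.201  0.063] [ 0.531 -0.204]
bulb 521 min [ 0.387 -0.239  0.007] max [ 0.452 -0.177  0.091] mid [ 0.42  -0.208] topmean [ 0.421 -0.209  0.086] [ 0.421 -0.208]
joint 129 min [ 0.681 -0.086  0.008] max [ 0.708 -0.061  0.072] mid [ 0.694 -0.073] topmean [ 0.695 -0.075  0.066] [ 0.693 -0.073]
box 666 min [ 0.382 -0.366  0.007] max [ 0.459 -0.292  0.05 ] mid [ 0.42  -0.329] topmean [ 0.42  -0.33   0.044] [ 0.422 -0.331]
hs 213 min [ 0.536 -0.357  0.009] max [ 0.579 -0.324  0.058] mid [ 0.557 -0.34 ] topmean [ 0.552 -0.342  0.051] [ 0.552 -0.344]
bs 326 min [ 0.397 -0.107  0.007] max [ 0.446 -0.058  0.074] mid [ 0.421 -0.083] topmean [ 0.421 -0.083  0.069] [ 0.417 -0.081]
red1 145 min [ 0.67  -0.005  0.007] max [0.695 0.026 0.069] mid [0.682 0.011] topmean [0.683 0.012 0.065] [0.681 0.008]
red2 134 min [ 0.601 -0.004  0.007] max [0.624 0.026 0.069] mid [0.613 0.011] topmean [0.612 0.011 0.065] [0.609 0.009]
glass 4
[... 1127 characters left out ...]
72] mid [ 0.423 -0.084] topmean [ 0.422 -0.083  0.068] [ 0.415 -0.086]
red1 233 min [ 0.672 -0.004  0.007] max [0.696 0.026 0.067] mid [0.684 0.011] topmean [0.684 0.011 0.063] [0.681 0.011]
red2 227 min [ 0.601 -0.004  0.007] max [0.624 0.025 0.066] mid [0.612 0.01 ] topmean [0.613 0.01  0.063] [0.611 0.009]
glass 495 min [ 0.535 -0.113  0.007] max [ 0.6   -0.041  0.033] mid [ 0.567 -0.077] topmean [ 0.556 -0.073  0.028] [ 0.574 -0.078]
tape 465 min [ 0.621 -0.249  0.007] max [ 0.683 -0.188  0.023] mid [ 0.652 -0.219] topmean [ 0.653 -0.218  0.018] [ 0.661 -0.214]
dish 18 min [ 0.689 -0.389  0.007] max [ 0.702 -0.382  0.015] mid [ 0.696 -0.386] topmean [ 0.696 -0.386  0.011] [ 0.706 -0.372]
```

```bash
python3 - <<'E'
from h import *
d=np.load('top_d.npy');W=cloud('top',d); W2=cloud('scene',np.load('scene_d.npy'))
for n,W,(r0,r1,c0,c1),rb in (('top',W,(160,295,120,260),(230,272,385,432)),('scene',W2,(160,275,295,445),(165,210,130,172))):
    B=W[rb[0]:rb[1],rb[2]:rb[3]].reshape(-1,3); T=B[(B[:,2]>.036)&(B[:,2]<.046+.005)]
    print(n,'box rect',cv2.minAreaRect(T[:,:2].astype(np.float32)))
    R=W[r0:r1,c0:c1]; z=R[...,2]
    print('heights',np.histogram(z,bins=np.arange(-.004,.036,.002))[0])
    zz=z
    rim=R[(z>.0245)&(z<.034)]; print('rim',len(rim),cv2.minAreaRect(rim[:,:2].astype(np.float32)))
im=cv2.imread('pics/top1.png'); im2=cv2.imread('pics/scene1.png')
a=cv2.resize(im[135:200,235:315],(560,455),interpolation=cv2.INTER_CUBIC); cv2.imwrite('pics/cropj.png',a)
a=cv2.resize(im[170:285,130:250],(720,690)[:2],interpolation=cv2.INTER_CUBIC); cv2.imwrite('pics/cropt.png',cv2.resize(a,(600,575)))
E
```

```text
top box rect ((0.4206036329269409, -0.33012884855270386), (0.0719006136059761, 0.04133010283112526), 41.230743408203125)
heights [ 698 1775 2429 2028  886  317  376  773  902  673  525 1030 1860 2051
 1399  620  182   45   16]
rim 1851 ((0.5423028469085693, 0.16854184865951538), (0.3147418200969696, 0.2783511281013489), 88.96268463134766)
scene box rect ((0.4216037094593048, -0.3300955891609192), (0.07475079596042633, 0.040120046585798264), 42.315635681152344)
heights [ 435 2057 2957 1235  230  100  304 1011 1038  379  268  982 2549 2258
  812  253   43    7    9]
rim 832 ((0.5259956121444702, 0.1658320277929306), (0.3166608214378357, 0.24951574206352234), 89.38444519042969)
```

View pics/cropj.png

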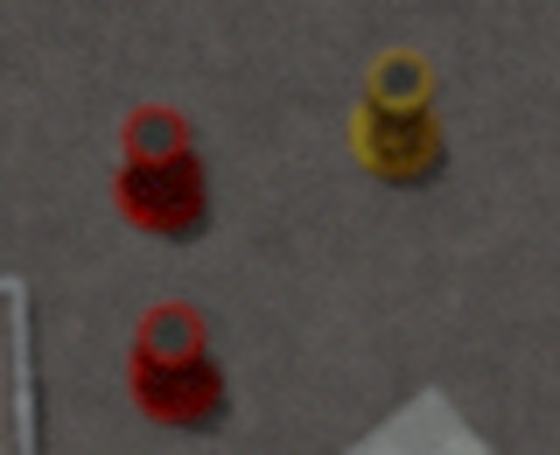

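View pics/cropt.png

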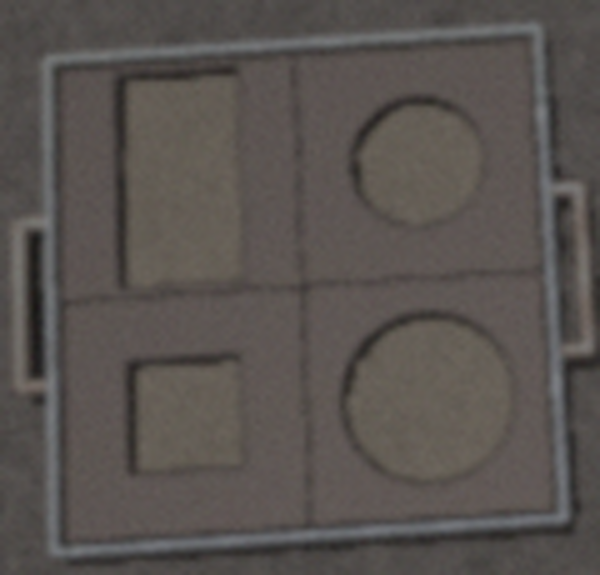

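```bash
python3 - <<'E'
from h import *
f=lambda u,v,z:at_z('top',(130+(u+.5)/5-.5,170+(v+.5)/5-.5),z)[:2]
c=np.array([f(*p,.026) for p in [(43,60),(540,25),(570,520),(52,555)]]);print('corners',c.round(4),'sides',np.linalg.norm(c-np.roll(c,1,0),axis=1).round(4))
C=c.mean(0);a=(c[0]-c[3]+c[1]-c[2]);th=np.arctan2(a[1],a[0]);b=(c[0]-c[1]+c[3]-c[2]);th2=np.arctan2(b[1],b[0])-np.pi/2
print('C',C.round(4),'yaw',th,th2); t=(th+th2)/2; X=np.array([np.cos(t),np.sin(t)]);Y=np.array([-X[1],X[0]])
for n,s in (('box',(1,1)),('holder',(1,-1)),('joint',(-1,1)),('bulb',(-1,-1))): print(n,(C+.0585*(s[0]*X+s[1]*Y)).round(4))
for n,p in (('box',(179,179)),('holder',(418,162)),('joint',(185,415)),('bulb',(427,397)),('mid',(303,285))): print(n,'outline',f(*p,.022).round(4))
# scene via models & floor depth, both cams
for cam in('top','scene'):
    W=cloud(cam,np.load(cam+'_d.npy'))
    u0=[-2]
    for n,s in (('box',(1,1)),('holder',(1,-1)),('joint',(-1,1)),('bulb',(-1,-1))):
        N=C+.0585*(s[0]*X+s[1]*Y); R=W.reshape(-1,3); q=np.stack([(R[:,:2]-N)@X,(R[:,:2]-N)@Y],1)
        k=(abs(q)<.0575).all(1)&(R[:,2]<.0165+.001)&(R[:,2]>.003)
        print(cam,n,k.sum(),'floor rect off',[(round(float(np.percentile(q[k][:,i],1)+np.percentile(q[k][:,i],99))/2,4),round(float(np.percentile(q[k][:,i],99)-np.percentile(q[k][:,i],1)),3)) for i in(0,1)],q[k].mean(0).round(4), np.median(R[k][:,2]).round(4))
E
```

```text
corners [[0.6494 0.3072]
 [0.6468 0.0616]
 [0.4021 0.0642]
 [0.4061 0.3099]] sides [0.2433 0.2456 0.2447 0.2457]
C [0.5261 0.1857] yaw -0.01082768984110096 -0.013640348964187421
box [0.5853 0.2435]
holder [0.5839 0.1265]
joint [0.4683 0.2449]
bulb [0.4669 0.1279]
box outline [0.5846 0.2435]
holder outline [0.5833 0.1263]
joint outline [0.4681 0.2452]
bulb outline [0.467  0.1288]
mid outline [0.5268 0.1856]
top box 992 floor rect off [(0.002, 0.104), (-0.0058, 0.084)] [0.0015 0.0017] 0.0129
top holder 541 floor rect off [(-0.0063, 0.096), (-0.007, 0.1)] [ 0.0009 -0.0004] 0.013
top joint 531 floor rect off [(-0.0072, 0.1), (-0.0049, 0.102)] [-0.0008  0.0009] 0.013
top bulb 920 floor rect off [(-0.0084, 0.098), (-0.0078, 0.098)] [-0.0003  0.0002] 0.0125
scene box 998 floor rect off [(-0.0044, 0.101), (0.0021, 0.057)] [-0.004   0.0024] 0.0122
scene holder 517 floor rect off [(-0.0104, 0.068), (-0.0127, 0.089)] [-0.0056  0.0003] 0.0122
scene joint 365 floor rect off [(-0.0044, 0.052), (-0.0104, 0.077)] [-0.0056  0.0021] 0.0124
scene bulb 696 floor rect off [(-0.0031, 0.079), (-0.0086, 0.097)] [-0.0056  0.0005] 0.0119
```

The crop confirms that the brass joint is at (292,150) in the top view. The two at (258,159) and (260,186) are red look-alikes, so I leave them alone. The oblong recess is at (166,206), medium round at (214,202), square at (167,252) and large round at (216,250). The large lampholder is at (350,211), 62 mm tall, against the 50 mm one at (406,198). The large bulb is at (357,256), 88 mm tall, against the 70 mm one at (304,262).

Next I move above the large lampholder.

Call:
arm_command(jaw=[0.6, 0.6, 0.6, 0.6, 0.6, 0.6, 0.6, 0.6, 0.6, 0.6, 0.6, 0.6, 0.6, 0.6, 0.6, 0.6, 0.6, 0.6, 0.6, 0.6], slide=[[12.72, -30.52, -2], [12.72, -30.52, -2], [12.72, -30.52, -2], [12.72, -30.52, -2], [12.72, -30.52, -2], [12.72, -30.52, -2], [12.72, -30.52, -2], [12.72, -30.52, -2], [12.72, -30.52, -2], [12.72, -30.52, -2], [12.72, -30.52, -2], [12.72, -30.52, -2], [12.72, -30.52, -2], [12.72, -30.52, -2], [12.72, -30.52, -2], [12.72, -30.52, -2], [12.72, -30.52, -2], [12.72, -30.52, -2], [12.72, -30.52, -2], [12.72, -30.52, -2]], turn=[[0, 0, 0], [0, 0, 0], [0, 0, 0], [0, 0, 0], [0, 0, 0], [0, 0, 0], [0, 0, 0], [0, 0, 0], [0, 0, 0], [0, 0, 0], [0, 0, 0], [0, 0, 0], [0, 0, 0], [0, 0, 0], [0, 0, 0], [0, 0, 0], [0, 0, 0], [0, 0, 0], [0, 0, 0], [0, 0, 0]])

```text
time: 2.77
tcp_pos: [0.5284, -0.2038, 0.1809]
tool_rot: [3.091, -0.561, 0.0]
contact_force: [0.8, 1.6, -0.1]
opening: 0.797
```

```bash
cat >> h.py <<'E'
from scipy.spatial.transform import Rotation as Ro
def wT():
    o=get_obs(); T=np.eye(4); T[:3,:3]=Ro.from_rotvec(o['tool_rot']).as_matrix(); T[:3,3]=o['tcp_pos']; return T
def wcloud(d,T):
    c=cams.calibration('wrist'); M=T@c['mount']; v,u=np.mgrid[0:d.shape[0],0:d.shape[1]]
    P=np.stack([(u-c['cx'])/c['fx']*d,-(v-c['cy'])/c['fy']*d,-d],-1)
    return P@M[:3,:3].T+M[:3,3]
E
python3 - <<'E'
from h import *
T=wT(); o=get_obs();print(o['tcp_pos'],o['tool_rot'],o['q'].round(3))
im,d=snap('wrist','w1.png'); np.save('w1_d.npy',d); W=wcloud(d,T); np.save('w1_W.npy',W)
R=W.reshape(-1,3);R=R[d.ravel()>0]
for n,c,h in (('holder',(.528,-.201),.062),('bulb',(.422,-.209),.088),('hs',(.553,-.341),.05)):
    k=(np.linalg.norm(R[:,:2]-c,axis=1)<.045)&(R[:,2]>.01)&(R[:,2]<.1); P=R[k]
    if len(P)<50: print(n,len(P));continue
    t=P[P[:,2]>np.percentile(P[:,2],99)-.006]; print(n,len(P),P.min(0).round(3),P.max(0).round(3),'top',cv2.minEnclosingCircle(t[:,:2].astype(np.float32)))
E
```

```text
[ 0.52844843 -0.20376665  0.18094508] [ 3.09093545e+00 -5.60536876e-01  1.13812733e-04] [-0.014 -0.049 -0.096  0.    -1.524  1.226]
holder 3345 [ 0.506 -0.225  0.017] [ 0.552 -0.18   0.063] top ((0.5286458134651184, -0.20226038992404938), 0.022995833307504654)
bulb 4087 [ 0.397 -0.242  0.01 ] [ 0.452 -0.18   0.089] top ((0.42099764943122864, -0.2117704600095749), 0.013423736207187176)
hs 2515 [ 0.536 -0.36   0.013] [ 0.57  -0.326  0.052] top ((0.5529949069023132, -0.3429770767688751), 0.017135104164481163)
```

View pics/w1.png

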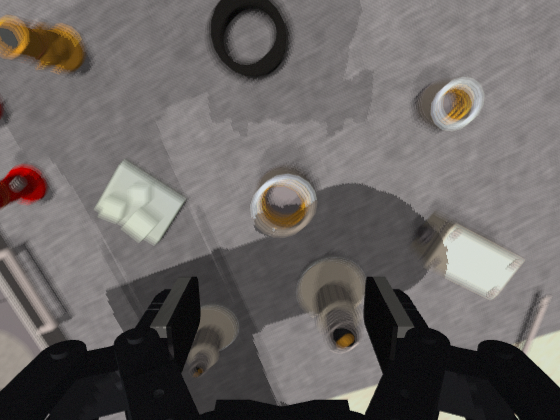

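Call:
arm_command(jaw=[0.6, 0.6, 0.6, 0.6, 0.6, 0.6, 0.6, 0.6, 0.6, -1, -1, -1, -1, -1, -1, -1, -1, -1], slide=[[0, 0, -1], [0, 0, -2], [0, 0, -3], [0, 0, -4], [0, 0, -5], [0, 0, -5.8], [0, 0, -6.4], [0, 0, -6.4], [0, 0, -6.4], [0, 0, -6.4], [0, 0, -6.4], [0, 0, -6.4], [0, 0, -6.4], [0, 0, -6.4], [0, 0, -6.4], [0, 0, -6.4], [0, 0, -6.4], [0, 0, -6.4]], turn=[[0, 0, 0], [0, 0, 0], [0, 0, 0], [0, 0, 0], [0, 0, 0], [0, 0, 0], [0, 0, 0], [0, 0, 0], [0, 0, 0], [0, 0, 0], [0, 0, 0], [0, 0, 0], [0, 0, 0], [0, 0, 0], [0, 0, 0], [0, 0, 0], [0, 0, 0], [0, 0, 0]])

```text
time: 4.32
tcp_pos: [0.5292, -0.2014, 0.0233]
tool_rot: [3.091, -0.559, 0.005]
contact_force: [-1.4, -0.3, 6.9]
opening: 0.509
```

Call:
arm_command(jaw=[-1, -1, -1, -1, -1, -1, -1, -1, -1, -1, -1, -1, -1, -1, -1, -1, -1, -1, -1, -1], slide=[[0, 0, 0.5], [0, 0, 1.5], [0, 0, 2.5], [0, 0, 3.7], [0, 0, 5], [0.2, 1, 5], [0.4, 2.3, 5], [0.6, 3.6, 5], [0.8, 4.9, 5], [1, 6.2, 5], [1.2, 7.5, 5], [1.4, 8.8, 5], [1.6, 10.1, 5], [1.8, 11.3, 5], [2, 12.3, 5], [2.2, 13, 5], [2.2, 13.1, 5], [2.2, 13.1, 5], [2.2, 13.1, 4], [2.2, 13.1, 3]], turn=[[0, 0, 0], [0, 0, 0], [0, 0, 0], [0, 0, 0], [0, 0, 0], [0, 0, 0], [0, 0, 0], [0, 0, 0], [0, 0, 0], [0, 0, 0], [0, 0, 0], [0, 0, 0], [0, 0, 0], [0, 0, 0], [0, 0, 0], [0, 0, 0], [0, 0, 0], [0, 0, 0], [0, 0, 0], [0, 0, 0]])

```text
time: 5.98
tcp_pos: [0.5841, 0.1259, 0.0978]
tool_rot: [-3.089, 0.56, -0.005]
contact_force: [-0.2, -0.4, -2.9]
opening: 0.51
```

```bash
python3 - <<'E'
from h import *
T=wT(); o=get_obs();print(o['tcp_pos'],o['contact_force'])
im,d=snap('wrist','w2.png'); W=wcloud(d,T)
R=W.reshape(-1,3);R=R[d.ravel()>0]
k=(np.linalg.norm(R[:,:2]-T[:2,3],axis=1)<.04)&(R[:,2]>.06)&(R[:,2]<.16); P=R[k]; print(P.min(0),P.max(0))
k=P[:,2]>.125;print(k.sum(), P[k].min(0).round(3),P[k].max(0).round(3))
snap('scene','s2.png')
E
```

```text
[0.58414145 0.12591416 0.09783068] [-0.21539215 -0.41284535 -2.85130299]
[0.56117651 0.08647703 0.0745529 ] [0.60810001 0.16533463 0.15965677]
16271 [0.561 0.086 0.125] [0.608 0.165 0.16 ]
```

View pics/w2.png

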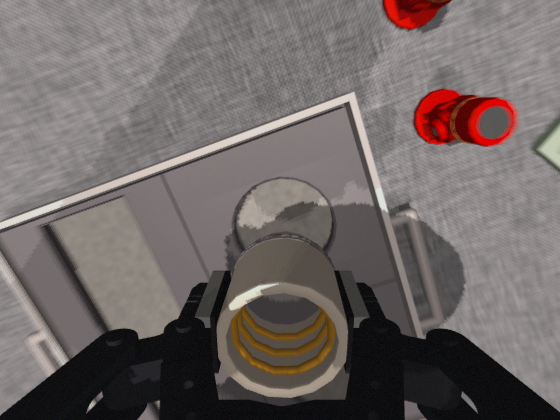

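View pics/s2.png

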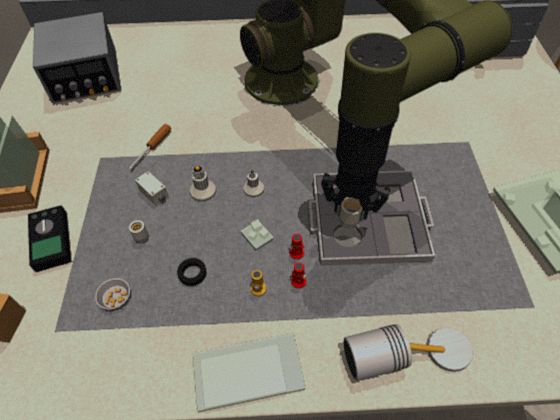

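Call:
arm_command(jaw=[-1, -1, -1, -1, -1, -1, -1, -1, -1, -1, -1], slide=[[0, 0, -0.5], [0, 0, -1], [0, 0, -1.5], [0, 0, -1.9], [0, 0, -2.1], [0, 0, -2.25], [0, 0, -2.35], [0, 0, -2.45], [0, 0, -2.5], [0, 0, -2.5], [0, 0, -2.5]], turn=[[0, 0, 0], [0, 0, 0], [0, 0, 0], [0, 0, 0], [0, 0, 0], [0, 0, 0], [0, 0, 0], [0, 0, 0], [0, 0, 0], [0, 0, 0], [0, 0, 0]])

```text
time: 7.0
tcp_pos: [0.5838, 0.1265, 0.0353]
tool_rot: [-3.091, 0.559, -0.003]
contact_force: [-2.9, -1.1, 4.9]
opening: 0.51
```

Call:
arm_command(jaw=[0.5, 0.5, 0.5, 0.5, 0.5, 0.5, 0.5, 0.5, 0.5, 0.5, 0.5, 0.5], slide=[[0, 0, 0], [0, 0, 0], [0, 0, 0], [0, 0, 0], [0, 0, 0], [0, 0, 0], [0, 0, 0.5], [0, 0, 1.2], [0, 0, 2.2], [0, 0, 3.5], [0, 0, 4.8], [0, 0, 5]], turn=[[0, 0, 0], [0, 0, 0], [0, 0, 0], [0, 0, 0], [0, 0, 0], [0, 0, 0], [0, 0, 0], [0, 0, 0], [0, 0, 0], [0, 0, 0], [0, 0, 0], [0, 0, 0]])

```text
time: 8.0
tcp_pos: [0.5857, 0.1267, 0.1675]
tool_rot: [-3.087, 0.558, -0.016]
contact_force: [1.4, -0.5, 2.3]
opening: 0.743
```

Call:
arm_command(jaw=[0.5, 0.5, 0.5, 0.5, 0.5, 0.5, 0.5, 0.5, 0.5, 0.5, 0.5, 0.5, 0.5, 0.5, 0.5, 0.5, 0.5, 0.5, 0.5, 0.5], slide=[[-6.46, -13.48, 0], [-6.46, -13.48, 0], [-6.46, -13.48, 0], [-6.46, -13.48, 0], [-6.46, -13.48, 0], [-6.46, -13.48, 0], [-6.46, -13.48, 0], [-6.46, -13.48, 0], [-6.46, -13.48, 0], [-6.46, -13.48, 0], [-6.46, -13.48, 0], [-6.46, -13.48, 0], [-6.46, -13.48, -1], [-6.46, -13.48, -2], [-6.46, -13.48, -3], [-6.46, -13.48, -3.8], [-6.46, -13.48, -4.5], [-6.46, -13.48, -5], [-6.46, -13.48, -5.18], [-6.46, -13.48, -5.18]], turn=[[0, 0, 0], [0, 0, 0], [0, 0, 0], [0, 0, 0], [0, 0, 0], [0, 0, 0], [0, 0, 0], [0, 0, 0], [0, 0, 0], [0, 0, 0], [0, 0, 0], [0, 0, 0], [0, 0, 0], [0, 0, 0], [0, 0, 0], [0, 0, 0], [0, 0, 0], [0, 0, 0], [0, 0, 0], [0, 0, 0]])

```text
time: 9.67
tcp_pos: [0.4215, -0.2094, 0.0283]
tool_rot: [3.092, -0.556, -0.003]
contact_force: [-1.1, 0.3, 0.7]
opening: 0.749
```

Call:
arm_command(jaw=[-1, -1, -1, -1, -1, -1, -1, -1, -1, -1], slide=[[0, 0, 0], [0, 0, 0], [0, 0, 0], [0, 0, 0], [0, 0, 0], [0, 0, 0], [0, 0, 0], [0, 0, 0], [0, 0, 0], [0, 0, 0]], turn=[[0, 0, 0], [0, 0, 0], [0, 0, 0], [0, 0, 0], [0, 0, 0], [0, 0, 0], [0, 0, 0], [0, 0, 0], [0, 0, 0], [0, 0, 0]])

```text
time: 10.5
tcp_pos: [0.4227, -0.2107, 0.0309]
tool_rot: [3.091, -0.559, 0.005]
contact_force: [0.3, 2.4, 6.5]
opening: 0.377
```

Call:
arm_command(jaw=[-1, -1, -1, -1, -1, -1, -1, -1, -1, -1, -1, -1, -1, -1, -1, -1, -1, -1, -1, -1], slide=[[0, 0, 0.4], [0, 0, 1.2], [0, 0, 2.4], [0, 0, 3.7], [0, 0, 5], [0.14, 1, 5], [0.31, 2.3, 5], [0.48, 3.6, 5], [0.66, 4.9, 5], [0.83, 6.2, 5], [1, 7.5, 5], [1.18, 8.8, 5], [1.35, 10.1, 5], [1.52, 11.3, 5], [1.65, 12.3, 5], [1.77, 13.2, 5], [1.82, 13.54, 5], [1.82, 13.54, 5], [1.82, 13.54, 4], [1.82, 13.54, 3]], turn=[[0, 0, 0], [0, 0, 0], [0, 0, 0], [0, 0, 0], [0, 0, 0], [0, 0, 0], [0, 0, 0], [0, 0, 0], [0, 0, 0], [0, 0, 0], [0, 0, 0], [0, 0, 0], [0, 0, 0], [0, 0, 0], [0, 0, 0], [0, 0, 0], [0, 0, 0], [0, 0, 0], [0, 0, 0], [0, 0, 0]])

```text
time: 12.17
tcp_pos: [0.4678, 0.1278, 0.1053]
tool_rot: [-3.089, 0.559, -0.004]
contact_force: [0.0, -0.0, -1.9]
opening: 0.38
```

```bash
python3 - <<'E'
from h import *
T=wT(); o=get_obs();print(o['tcp_pos'],o['contact_force'],o['opening'])
im,d=snap('wrist','w3.png')
im,d=snap('scene','s3.png'); cv2.imwrite('pics/s3c.png',cv2.resize(im[90:290,220:460,::-1],None,fx=3,fy=3))
E
```

```text
[0.46782792 0.12783883 0.10528875] [ 0.02397302 -0.0231407  -1.92781242] 0.3800383174006541
```

View pics/w3.png

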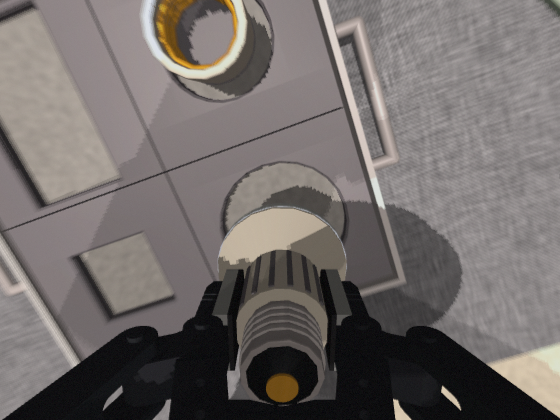

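View pics/s3c.png

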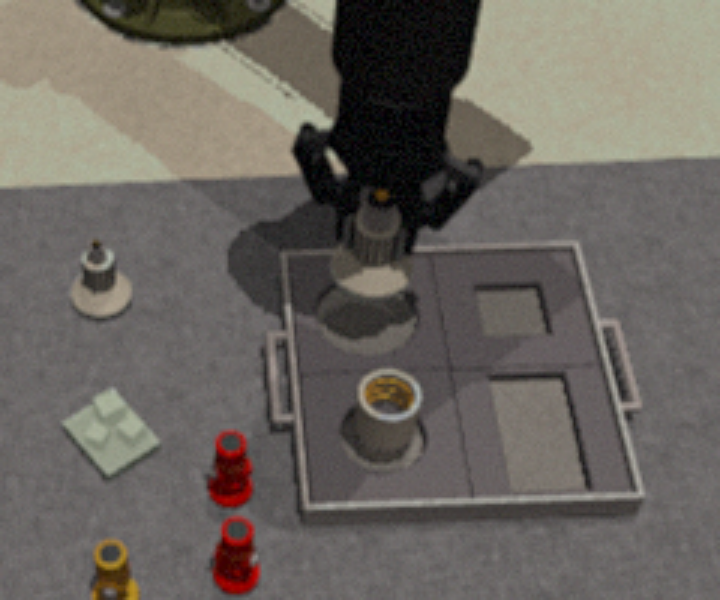

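The lampholder stands in its recess at crop (388,420). The bulb is held upright above the large round recess, so I lower it.

Call:
arm_command(jaw=[-1, -1, -1, -1, -1, -1, -1, -1, -1, -1, -1], slide=[[0, 0, -0.5], [0, 0, -1], [0, 0, -1.5], [0, 0, -1.9], [0, 0, -2.1], [0, 0, -2.25], [0, 0, -2.35], [0, 0, -2.45], [0, 0, -2.52], [0, 0, -2.52], [0, 0, -2.52]], turn=[[0, 0, 0], [0, 0, 0], [0, 0, 0], [0, 0, 0], [0, 0, 0], [0, 0, 0], [0, 0, 0], [0, 0, 0], [0, 0, 0], [0, 0, 0], [0, 0, 0]])

```text
time: 13.18
tcp_pos: [0.4676, 0.1282, 0.0429]
tool_rot: [-3.091, 0.558, -0.002]
contact_force: [-2.8, -0.5, 6.7]
opening: 0.381
```

Call:
arm_command(jaw=[0.3, 0.3, 0.3, 0.3, 0.3, 0.3, 0.3, 0.3, 0.3, 0.3, 0.3, 0.3], slide=[[0, 0, 0], [0, 0, 0], [0, 0, 0], [0, 0, 0], [0, 0, 0], [0, 0, 0], [0, 0, 0.5], [0, 0, 1.2], [0, 0, 2.2], [0, 0, 3.5], [0, 0, 4.8], [0, 0, 5]], turn=[[0, 0, 0], [0, 0, 0], [0, 0, 0], [0, 0, 0], [0, 0, 0], [0, 0, 0], [0, 0, 0], [0, 0, 0], [0, 0, 0], [0, 0, 0], [0, 0, 0], [0, 0, 0]])

```text
time: 14.18
tcp_pos: [0.4694, 0.1285, 0.173]
tool_rot: [-3.087, 0.558, -0.013]
contact_force: [-0.2, 0.1, 0.9]
opening: 0.654
```

Call:
arm_command(jaw=[0.3, 0.3, 0.3, 0.3, 0.3, 0.3, 0.3, 0.3, 0.3, 0.3, 0.3, 0.3], slide=[[9.12, -8.12, 0], [9.12, -8.12, 0], [9.12, -8.12, 0], [9.12, -8.12, 0], [9.12, -8.12, 0], [9.12, -8.12, 0], [9.12, -8.12, 0], [9.12, -8.12, 0], [9.12, -8.12, 0], [9.12, -8.12, 0], [9.12, -8.12, 0], [9.12, -8.12, 0]], turn=[[0, 0, 0], [0, 0, 0], [0, 0, 0], [0, 0, 0], [0, 0, 0], [0, 0, 0], [0, 0, 0], [0, 0, 0], [0, 0, 0], [0, 0, 0], [0, 0, 0], [0, 0, 0]])

```text
time: 15.18
tcp_pos: [0.6948, -0.0742, 0.1668]
tool_rot: [-3.092, 0.557, -0.001]
contact_force: [-0.1, 0.4, 0.2]
opening: 0.651
```

```bash
python3 - <<'E'
from h import *
T=wT(); o=get_obs();print(o['tcp_pos'],o['q'].round(2))
im,d=snap('wrist','w4.png');W=wcloud(d,T)
R=W.reshape(-1,3);R=R[d.ravel()>0]
k=(np.linalg.norm(R[:,:2]-(.696,-.075),axis=1)<.04)&(R[:,2]>.01)&(R[:,2]<.08); P=R[k]
t=P[P[:,2]>np.percentile(P[:,2],99)-.006]; print(len(P),P.min(0).round(3),P.max(0).round(3),'top',cv2.minEnclosingCircle(t[:,:2].astype(np.float32)))
s=P[(P[:,2]>.024)&(P[:,2]<.035)]; print(len(s),s.min(0).round(3),s.max(0).round(3))
E
```

```text
[ 0.69480739 -0.07416291  0.16684934] [ 0.18  0.3   0.26  0.   -1.53  1.04]
1209 [ 0.686 -0.089  0.016] [ 0.712 -0.066  0.066] top ((0.6971063613891602, -0.07729948312044144), 0.01151188276708126)
149 [ 0.7   -0.088  0.024] [ 0.712 -0.07   0.035]
```

View pics/w4.png

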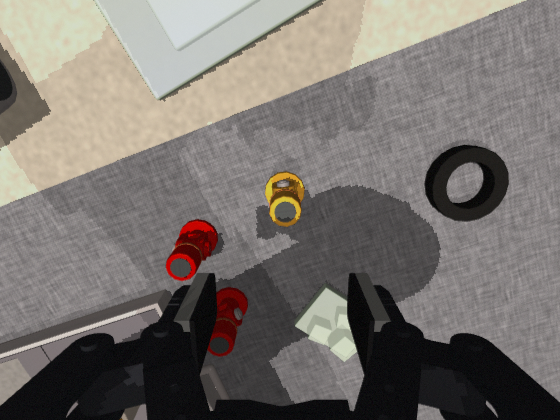

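Call:
arm_command(jaw=[0.3, 0.3, 0.3, 0.3, 0.3, 0.3, 0.3, 0.3, 0.3, -1, -1, -1, -1, -1, -1, -1, -1, -1, -1, -1], slide=[[0.08, -0.06, -0.8], [0.08, -0.06, -1.6], [0.08, -0.06, -2.4], [0.08, -0.06, -3.2], [0.08, -0.06, -4], [0.08, -0.06, -4.7], [0.08, -0.06, -5.16], [0.08, -0.06, -5.16], [0.08, -0.06, -5.16], [0.08, -0.06, -5.16], [0.08, -0.06, -5.16], [0.08, -0.06, -5.16], [0.08, -0.06, -5.16], [0.08, -0.06, -5.16], [0.08, -0.06, -5.16], [0.08, -0.06, -5.16], [0.08, -0.06, -5.16], [0.08, -0.06, -5.16], [0.08, -0.06, -5.16], [0.08, -0.06, -5.16]], turn=[[0, 0, 0], [0, 0, 0], [0, 0, 0], [0, 0, 0], [0, 0, 0], [0, 0, 0], [0, 0, 0], [0, 0, 0], [0, 0, 0], [0, 0, 0], [0, 0, 0], [0, 0, 0], [0, 0, 0], [0, 0, 0], [0, 0, 0], [0, 0, 0], [0, 0, 0], [0, 0, 0], [0, 0, 0], [0, 0, 0]])

```text
time: 16.9
tcp_pos: [0.698, -0.0766, 0.0391]
tool_rot: [-3.091, 0.559, -0.004]
contact_force: [-1.9, 0.8, 5.2]
opening: 0.248
```

Call:
arm_command(jaw=[-1, -1, -1, -1, -1, -1, -1, -1, -1, -1, -1, -1, -1, -1, -1, -1, -1, -1, -1, -1], slide=[[0, 0, 0.5], [0, 0, 1.5], [0, 0, 2.7], [0, 0, 4], [0, 0, 5.4], [-0.6, 0.8, 5.4], [-1.4, 2, 5.4], [-2.3, 3.2, 5.4], [-3.2, 4.4, 5.4], [-4, 5.6, 5.4], [-4.9, 6.8, 5.4], [-5.7, 8, 5.4], [-6.5, 9.1, 5.4], [-7.3, 10.2, 5.4], [-8.1, 11.3, 5.4], [-8.8, 12.3, 5.4], [-9.16, 12.86, 5.4], [-9.16, 12.86, 5.4], [-9.16, 12.86, 4.2], [-9.16, 12.86, 3]], turn=[[0, 0, 0], [0, 0, 0], [0, 0, 0], [0, 0, 0], [0, 0, 0], [0, 0, 0], [0, 0, 0], [0, 0, 0], [0, 0, 0], [0, 0, 0], [0, 0, 0], [0, 0, 0], [0, 0, 0], [0, 0, 0], [0, 0, 0], [0, 0, 0], [0, 0, 0], [0, 0, 0], [0, 0, 0], [0, 0, 0]])

```text
time: 18.57
tcp_pos: [0.4689, 0.2458, 0.1137]
tool_rot: [-3.088, 0.557, -0.004]
contact_force: [-0.1, 1.6, -2.8]
opening: 0.246
```

```bash
python3 - <<'E'
from h import *
o=get_obs();print(o['tcp_pos'],o['contact_force'],o['opening'])
im,d=snap('wrist','w5.png')
im,d=snap('scene','s5.png'); cv2.imwrite('pics/s5c.png',cv2.resize(im[90:290,220:460,::-1],None,fx=3,fy=3))
E
```

```text
[0.46886039 0.24582625 0.1137074 ] [-0.11618587  1.59296063 -2.78861632] 0.24588654296051002
```

View pics/w5.png

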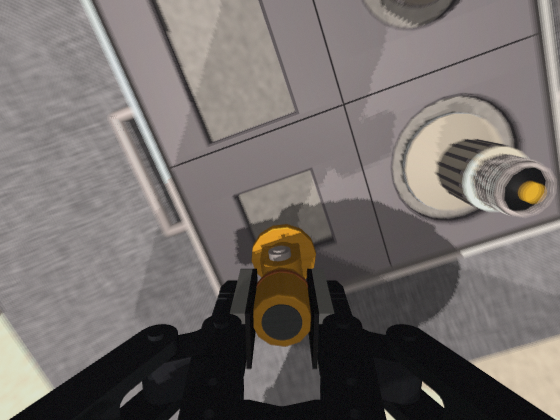

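View pics/s5c.png

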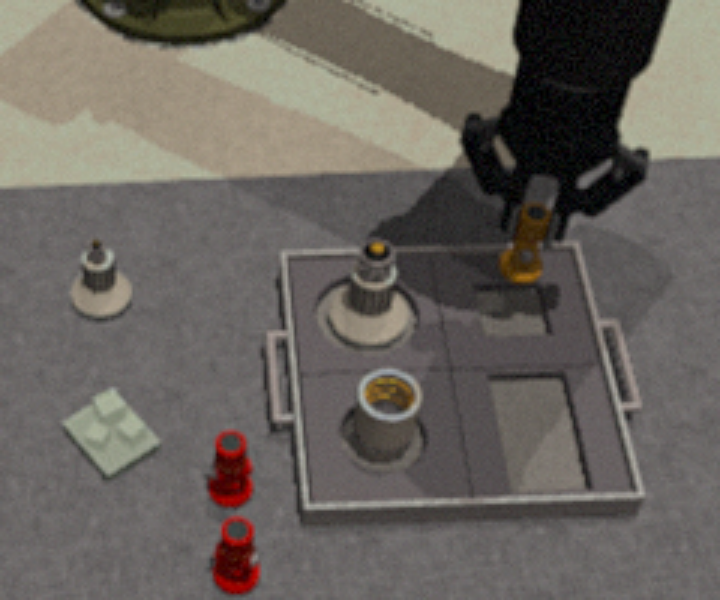

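The joint is held above the square recess, and the bulb and lampholder are seated in theirs. I lower the joint.

Call:
arm_command(jaw=[-1, -1, -1, -1, -1, -1, -1, -1, -1, -1, -1], slide=[[0, 0, -0.5], [0, 0, -1], [0, 0, -1.5], [0, 0, -1.9], [0, 0, -2.1], [0, 0, -2.25], [0, 0, -2.35], [0, 0, -2.45], [0, 0, -2.52], [0, 0, -2.52], [0, 0, -2.52]], turn=[[0, 0, 0], [0, 0, 0], [0, 0, 0], [0, 0, 0], [0, 0, 0], [0, 0, 0], [0, 0, 0], [0, 0, 0], [0, 0, 0], [0, 0, 0], [0, 0, 0]])

```text
time: 19.58
tcp_pos: [0.4687, 0.2451, 0.0511]
tool_rot: [-3.091, 0.558, -0.003]
contact_force: [-2.8, -1.4, 5.2]
opening: 0.251
```

Call:
arm_command(jaw=[0.1, 0.1, 0.1, 0.1, 0.1, 0.1, 0.1, 0.1, 0.1, 0.1, 0.1, 0.1], slide=[[0, 0, 0], [0, 0, 0], [0, 0, 0], [0, 0, 0], [0, 0, 0], [0, 0, 0], [0, 0, 0.5], [0, 0, 1.2], [0, 0, 2.2], [0, 0, 3.5], [0, 0, 4.5], [0, 0, 4.5]], turn=[[0, 0, 0], [0, 0, 0], [0, 0, 0], [0, 0, 0], [0, 0, 0], [0, 0, 0], [0, 0, 0], [0, 0, 0], [0, 0, 0], [0, 0, 0], [0, 0, 0], [0, 0, 0]])

```text
time: 20.58
tcp_pos: [0.4705, 0.2461, 0.1696]
tool_rot: [-3.084, 0.558, -0.012]
contact_force: [1.0, -0.4, 1.3]
opening: 0.552
```

Call:
arm_command(jaw=[0.5, 0.5, 0.5, 0.5, 0.5, 0.5, 0.5, 0.5, 0.5, 0.5, 0.5, 0.5, 0.5, 0.5, 0.5, 0.5, 0.5, 0.5], slide=[[-1.88, -23, 0], [-1.88, -23, 0], [-1.88, -23, 0], [-1.88, -23, 0], [-1.88, -23, 0], [-1.88, -23, 0], [-1.88, -23, 0], [-1.88, -23, 0], [-1.88, -23, 0], [-1.88, -23, 0], [-1.88, -23, 0], [-1.88, -23, 0], [-1.88, -23, 0], [-1.88, -23, 0], [-1.88, -23, 0], [-1.88, -23, 0], [-1.88, -23, 0], [-1.88, -23, 0]], turn=[[0, 0, 1.089], [0, 0, 1.089], [0, 0, 1.089], [0, 0, 1.089], [0, 0, 1.089], [0, 0, 1.089], [0, 0, 1.089], [0, 0, 1.089], [0, 0, 1.089], [0, 0, 1.089], [0, 0, 1.089], [0, 0, 1.089], [0, 0, 1.089], [0, 0, 1.089], [0, 0, 1.089], [0, 0, 1.089], [0, 0, 1.089], [0, 0, 1.089]])

```text
time: 22.08
tcp_pos: [0.421, -0.33, 0.1621]
tool_rot: [2.934, 1.122, 0.0]
contact_force: [-0.7, -0.2, -0.7]
opening: 0.751
```

```bash
python3 - <<'E'
from h import *
T=wT(); o=get_obs();print(o['tcp_pos'],o['q'].round(2)); y=T[:3,1];print('jaw deg',np.degrees(np.arctan2(y[1],y[0])))
im,d=snap('wrist','w6.png');W=wcloud(d,T)
R=W.reshape(-1,3);R=R[d.ravel()>0]
k=(np.linalg.norm(R[:,:2]-(.421,-.33),axis=1)<.055)&(R[:,2]>.037)&(R[:,2]<.047); print(cv2.minAreaRect(R[k][:,:2].astype(np.float32)))
E
```

```text
[ 0.4210206  -0.33000871  0.16211163] [-0.29 -0.13 -0.21  0.   -1.5   2.59]
jaw deg -48.13927548412929
((0.4204607903957367, -0.33270004391670227), (0.07236509770154953, 0.04000580310821533), 42.24641036987305)
```

View pics/w6.png

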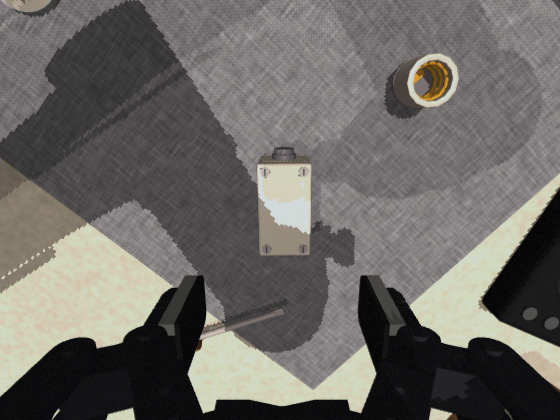

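Call:
arm_command(jaw=[0.5, 0.5, 0.5, 0.5, 0.5, 0.5, 0.5, 0.5, 0.5, 0.5, -1, -1, -1, -1, -1, -1, -1, -1, -1], slide=[[0, -0.04, -1], [0, -0.04, -2], [0, -0.04, -3], [0, -0.04, -4], [0, -0.04, -4.8], [0, -0.04, -5.4], [0, -0.04, -5.7], [0, -0.04, -5.7], [0, -0.04, -5.7], [0, -0.04, -5.7], [0, -0.04, -5.7], [0, -0.04, -5.7], [0, -0.04, -5.7], [0, -0.04, -5.7], [0, -0.04, -5.7], [0, -0.04, -5.7], [0, -0.04, -5.7], [0, -0.04, -5.7], [0, -0.04, -5.7]], turn=[[0, 0, 0], [0, 0, 0], [0, 0, 0], [0, 0, 0], [0, 0, 0], [0, 0, 0], [0, 0, 0], [0, 0, 0], [0, 0, 0], [0, 0, 0], [0, 0, 0], [0, 0, 0], [0, 0, 0], [0, 0, 0], [0, 0, 0], [0, 0, 0], [0, 0, 0], [0, 0, 0], [0, 0, 0]])

```text
time: 23.72
tcp_pos: [0.4219, -0.3314, 0.0207]
tool_rot: [2.932, 1.123, 0.002]
contact_force: [0.4, 1.4, 6.6]
opening: 0.454
```

Call:
arm_command(jaw=[-1, -1, -1, -1, -1, -1, -1, -1, -1, -1, -1, -1, -1, -1, -1, -1, -1, -1, -1, -1], slide=[[0, 0, 0.5], [0, 0, 1.5], [0, 0, 2.7], [0, 0, 4], [0, 0, 5.4], [0.25, 0.8, 5.4], [0.6, 2, 5.4], [0.95, 3.3, 5.4], [1.3, 4.6, 5.4], [1.7, 6, 5.4], [2.1, 7.4, 5.4], [2.5, 8.8, 5.4], [2.9, 10.2, 5.4], [3.3, 11.6, 5.4], [3.7, 13, 5.4], [4.1, 14.4, 5.4], [4.5, 15.8, 5.4], [4.9, 17.2, 5.4], [5.3, 18.6, 5.4], [5.6, 19.6, 5.4]], turn=[[0, 0, 0], [0, 0, 0], [0, 0, 0], [0, 0, 0], [0, 0, 0], [0, 0, -0.04], [0, 0, -0.09], [0, 0, -0.14], [0, 0, -0.19], [0, 0, -0.24], [0, 0, -0.29], [0, 0, -0.34], [0, 0, -0.39], [0, 0, -0.44], [0, 0, -0.49], [0, 0, -0.54], [0, 0, -0.59], [0, 0, -0.64], [0, 0, -0.69], [0, 0, -0.743]])

```text
time: 25.38
tcp_pos: [0.5611, 0.1615, 0.1543]
tool_rot: [3.141, -0.021, -0.001]
contact_force: [0.0, -1.0, -1.6]
opening: 0.456
```

Call:
arm_command(jaw=[-1, -1, -1, -1, -1, -1, -1, -1, -1, -1], slide=[[0.3, 1.1, 0], [0.6, 2.2, 0], [0.8, 3, 0], [0.96, 3.38, 0], [0.96, 3.38, 0], [0.96, 3.38, 0], [0.96, 3.38, -1], [0.96, 3.38, -2], [0.96, 3.38, -2.6], [0.96, 3.38, -2.6]], turn=[[0, 0, 0], [0, 0, 0], [0, 0, 0], [0, 0, 0], [0, 0, 0], [0, 0, 0], [0, 0, 0], [0, 0, 0], [0, 0, 0], [0, 0, 0]])

```text
time: 26.22
tcp_pos: [0.583, 0.2412, 0.0851]
tool_rot: [3.138, -0.021, -0.01]
contact_force: [-0.5, -0.8, -2.0]
opening: 0.453
```

```bash
python3 - <<'E'
from h import *
T=wT();o=get_obs();print(o['tcp_pos'],o['contact_force'],o['opening']); y=T[:3,1];print('jaw deg',np.degrees(np.arctan2(y[1],y[0])))
im,d=snap('wrist','w7.png')
im,d=snap('scene','s7.png'); cv2.imwrite('pics/s7c.png',cv2.resize(im[90:290,220:460,::-1],None,fx=3,fy=3))
E
```

```text
[0.58295414 0.24122715 0.08507315] [-0.45534941 -0.75882881 -1.96796052] 0.45311077317602433
jaw deg -90.76580368574731
```

View pics/w7.png

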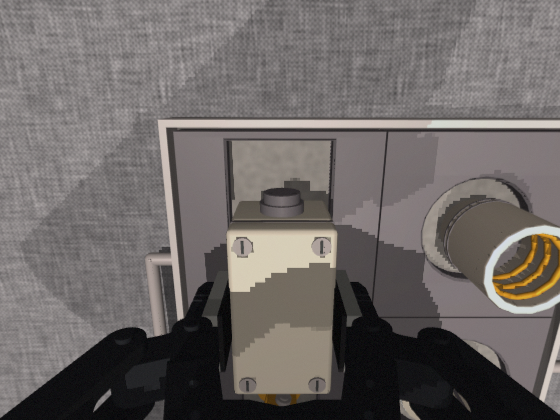

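View pics/s7c.png

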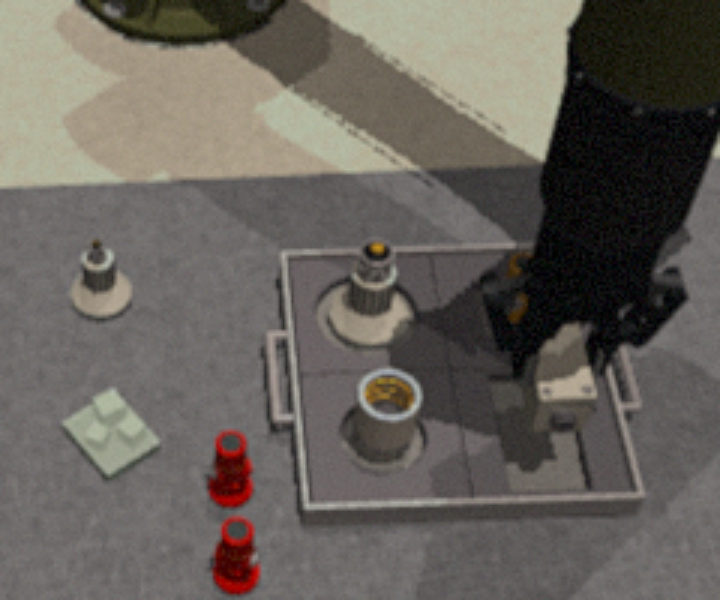

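Call:
arm_command(jaw=[-1, -1, -1, -1, -1, -1, -1, -1, -1, -1, -1], slide=[[0, 0, -0.5], [0, 0, -1], [0, 0, -1.4], [0, 0, -1.7], [0, 0, -1.9], [0, 0, -2.05], [0, 0, -2.15], [0, 0, -2.25], [0, 0, -2.32], [0, 0, -2.32], [0, 0, -2.32]], turn=[[0, 0, 0], [0, 0, 0], [0, 0, 0], [0, 0, 0], [0, 0, 0], [0, 0, 0], [0, 0, 0], [0, 0, 0], [0, 0, 0], [0, 0, 0], [0, 0, 0]])

```text
time: 27.23
tcp_pos: [0.5855, 0.2437, 0.0327]
tool_rot: [-3.141, 0.018, -0.002]
contact_force: [-2.7, -0.7, 5.7]
opening: 0.455
```

Call:
arm_command(jaw=[0.3, 0.3, 0.3, 0.3, 0.3, 0.3, 0.3, 0.3, 0.3, 0.3, 0.3, 0.3, 0.3, 0.3, 0.3, 0.3, 0.3, 0.3, 0.3, 0.3], slide=[[0, 0, 0], [0, 0, 0], [0, 0, 0], [0, 0, 0], [0, 0, 0], [0, 0, 0], [0, 0, 0.5], [0, 0, 1.2], [0, 0, 2.2], [0, 0, 3.5], [0, 0, 4.8], [0, 0, 6], [-2, 2, 7], [-4, 4, 7], [-5, 6, 7], [-6, 7, 7], [-7, 8, 7], [-8, 9, 7], [-8, 9, 7], [-8, 9, 7]], turn=[[0, 0, 0], [0, 0, 0], [0, 0, 0], [0, 0, 0], [0, 0, 0], [0, 0, 0], [0, 0, 0], [0, 0, 0], [0, 0, 0], [0, 0, 0], [0, 0, 0], [0, 0, 0], [0, 0, 0], [0, 0, 0], [0, 0, 0], [0, 0, 0], [0, 0, 0], [0, 0, 0], [0, 0, 0], [0, 0, 0]])

```text
time: 28.9
tcp_pos: [0.3816, 0.4717, 0.2072]
tool_rot: [-3.14, 0.012, 0.0]
contact_force: [0.1, -0.4, -0.1]
opening: 0.648
```

```bash
python3 - <<'E'
from h import *
o=get_obs();print(o['time'],o['tcp_pos'],o['contact_force'],o['opening'])
N={'holder':(.5835,.1265),'bulb':(.467,.128),'joint':(.468,.245),'box':(.585,.2435),'hs':(.553,-.341),'bs':(.422,-.083)}
for cam in('top','scene'):
    im,d=snap(cam,cam+'9.png');W=cloud(cam,d).reshape(-1,3)[d.ravel()>0]
    if cam=='top': cv2.imwrite('pics/t9c.png',cv2.resize(im[150:300,110:430,::-1],None,fx=2.5,fy=2.5,interpolation=cv2.INTER_CUBIC))
    else: cv2.imwrite('pics/s9c.png',cv2.resize(im[120:290,120:460,::-1],None,fx=2.35,fy=2.35,interpolation=cv2.INTER_CUBIC))
    for n,c in N.items():
        k=(np.linalg.norm(W[:,:2]-c,axis=1)<.05)&(W[:,2]>.03)&(W[:,2]<.12);P=W[k]
        h=np.percentile(P[:,2],98) if len(P) else 0; t=P[P[:,2]>h-.008]
        print(cam,n,len(P),'h',h.round(4),'top mean off',(t[:,:2].mean(0)-c).round(4) if len(P) else '')
        if n=='box' and len(t)>5: print(cv2.minAreaRect(t[:,:2].astype(np.float32)))
E
```

```text
28.9 [0.38159747 0.47172751 0.20722524] [ 0.0968183  -0.37417368 -0.13152841] 0.6477911503423821
top holder 369 h 0.0771 top mean off [0.0004 0.0014]
top bulb 316 h 0.1021 top mean off [-0.0004  0.0027]
top joint 133 h 0.0806 top mean off [0.0003 0.0007]
top box 602 h 0.059 top mean off [-0.0022  0.0016]
((0.5839077234268188, 0.24480728805065155), (0.0397736057639122, 0.07241195440292358), 88.42951202392578)
top hs 141 h 0.0525 top mean off [-0.0008  0.    ]
top bs 103 h 0.0724 top mean off [-0.0017 -0.0008]
scene holder 513 h 0.0753 top mean off [-0.0001 -0.    ]
scene bulb 427 h 0.0992 top mean off [0.0011 0.0014]
scene joint 175 h 0.0782 top mean off [0.0008 0.0003]
scene box 680 h 0.0568 top mean off [0.0004 0.0009]
((0.5834590196609497, 0.24514922499656677), (0.040888767689466476, 0.07440073788166046), 88.90821838378906)
scene hs 208 h 0.0519 top mean off [0.0002 0.    ]
scene bs 133 h 0.0696 top mean off [-0.     -0.0006]
```

View pics/t9c.png

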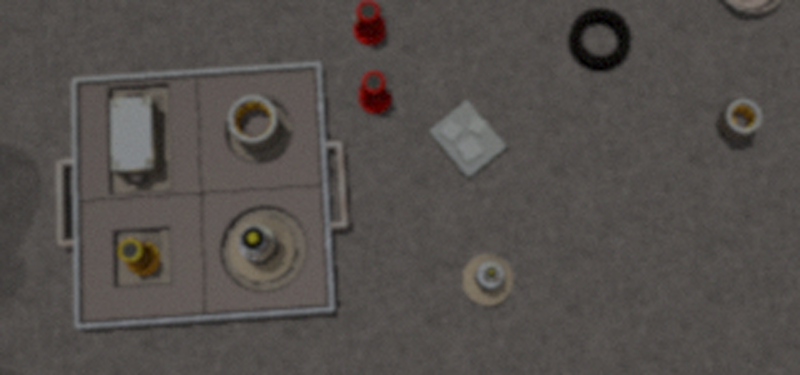

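View pics/s9c.png

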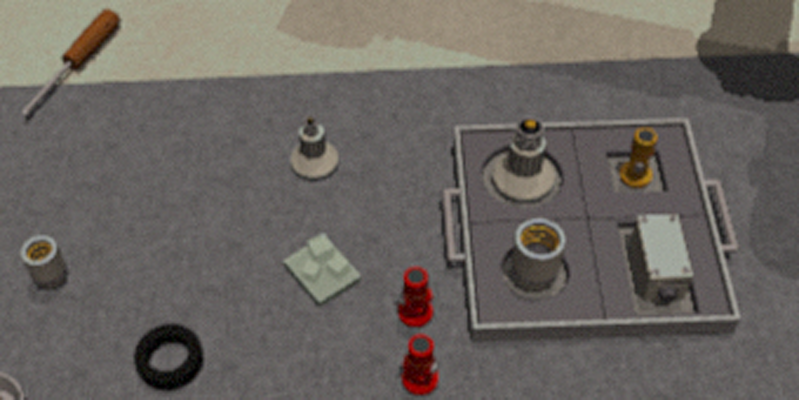

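All four look seated. The joint seems to lean a little in the scene view, so I check its axis.

```bash
python3 - <<'E'
from h import *
for nm,c,h in(('joint',(.4685,.2455),.064),('bulb',(.467,.1285),.088),('box',(.5845,.244),.042)):
    print(nm,'expected axis px',np.round(proj('scene',(*c,.012)),1),np.round(proj('scene',(*c,.012+h)),1))
W=None
for cam in('scene','top'):
    im,d=snap(cam);W=cloud(cam,d).reshape(-1,3)[d.ravel()>0]
    k=np.linalg.norm(W[:,:2]-(.4685,.2455),axis=1)<.025
    P=W[k]
    for lo,hi in((.015,.024),(.05,.06),(.06,.07),(.07,.085)):
        q=P[(P[:,2]>lo)&(P[:,2]<hi)]
        if len(q)>5: print(cam,lo,len(q),q.mean(0).round(4),'y range',np.percentile(q[:,1],[3,97]).round(4),'x',np.percentile(q[:,0],[3,97]).round(4))
    B=W[(abs(W[:,0]-.5845)<.03)&(abs(W[:,1]-.2445)<.016)&(W[:,2]>.045)]
    A=np.c_[B[:,:2],np.ones(len(B))];print(cam,'box top slope',np.linalg.lstsq(A,B[:,2],rcond=None)[0][:2].round(3))
im=cv2.imread('pics/scene9.png');cv2.imwrite('pics/s9j.png',cv2.resize(im[165:215,360:430],None,fx=8,fy=8,interpolation=cv2.INTER_CUBIC))
E
```

```text
joint expected axis px [390.  195.6] [394.6 178.3]
bulb expected axis px [341.7 197.3] [344.9 173.1]
box expected axis px [398.7 235.6] [402.1 224.9]
scene 0.015 81 [0.4717 0.2448 0.0181] y range [0.2302 0.2651] x [0.4548 0.4843]
scene 0.05 25 [0.4751 0.2426 0.0553] y range [0.2355 0.2533] x [0.4667 0.4809]
scene 0.06 29 [0.4756 0.2438 0.0652] y range [0.2354 0.2554] x [0.468  0.4799]
scene 0.07 71 [0.4691 0.2453 0.0754] y range [0.2361 0.2554] x [0.4591 0.4792]
scene box top slope [ 0.008 -0.007]
top 0.015 66 [0.4645 0.2401 0.0182] y range [0.226  0.2693] x [0.4465 0.4902]
top 0.05 6 [0.4679 0.2408 0.0561] y range [0.237  0.2499] x [0.4574 0.4789]
top 0.06 13 [0.4637 0.2398 0.0644] y range [0.2352 0.2469] x [0.4571 0.4763]
top 0.07 79 [0.4679 0.2457 0.0765] y range [0.2358 0.2553] x [0.4577 0.4786]
top box top slope [-0.001 -0.018]
```

View pics/s9j.png

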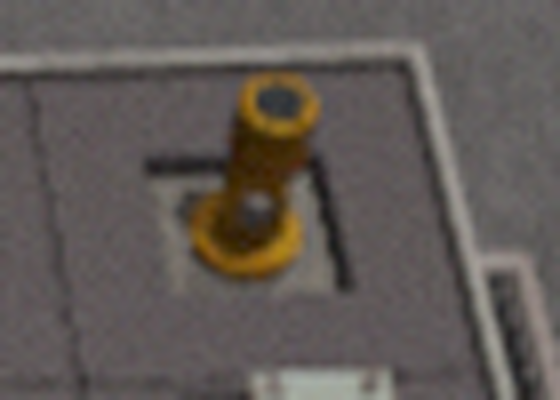

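The joint's axis matches a vertical one: the collar is at (280,100) against (277,106) expected, and the foot is flat. I hand the job in.

```bash
python3 -c "
from h import *
print(workorder.close_job())"
```

```text
the job is handed in; nothing more can be done
None
```

The four parts are in their recesses: lampholder in the medium round one, bulb face down in the large round one, brass joint in the square one and connection box lid up in the oblong one. I handed the job in at about 29 s of the 112 s; it gives no verdict, so the checks below are my own.

- **Position:** in the last top and scene pictures, all four parts measure within about 3 mm of their insert centres.
- **Height:** tops read about 75–77 mm (lampholder), 99–102 mm (bulb), 78–81 mm (joint) and 57–59 mm (box). The seated values are 74, 100, 76 and 54 mm. The joint and box read 2–5 mm high. On the bench, before any move, the two cameras already read those two parts 3–8 mm high, so I take this as camera bias.
- **Tilt:** the box top is flat to within about 0.02 rad. The joint seemed to lean in the scene view, but its axis matches the projected vertical to within about 2 mm. I checked the lampholder and bulb only by eye, and both look upright.
- **Left alone:** the small lampholder and small bulb measure within 2 mm of where they stood. I did not touch the red look-alikes, tape roll or glass lump.
- **Robot:** the gripper is open and withdrawn, clear of everything.

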